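Sweep the rubber stoppers off the drainer into the lab sink

ROBOT

A 6-joint arm with a two-finger parallel gripper is mounted at the origin on the work surface. World frame = base frame: x ahead of the robot, y to its left, z up, the work surface at z = 0. Lengths are in m, angles in rad, forces in N, time in s.
With the tool pointing down it reaches from about 0.4 to 0.825 m from the base axis. Payload 7 kg.
Tool frame: the origin (TCP) lies at the very end of the fingers, on their centre line; the grasp point (between the pads) lies 19 mm behind it (tcp_to_grasp is the distance from the TCP to the grasp point, in m); z points along the fingers, y is the line along which they close (so a half turn about z gives the same grasp; the last joint's range is limited). The gripper opens to 88 mm and grips with 3 to 60 N. Pads are 19 mm wide; open, the fingers measure 130 mm over their backs; the gripper's body (78 mm by 193 mm) begins 47 mm behind the grasp point.
Start: joints at [-0.86, 0.359, 0.012, 0, -1.224, -0.288], TCP at [0.277, -0.616, 0.227] pointing down, gripper open.
Joint ranges: [-3.07, 3.07], [-1.43, 2.12], [-1.02, 1.25], [-3.03, 1.67], [-3.05, -0], [-3.03, 3.03]. Speed limits (rad/s): [2.39, 2.39, 3.01, 3.14, 3.14, 3.14].

INTERFACE

Orientations are given as a unit quaternion [x, y, z, w].
In Python, from cell import get_obs, grab_frame, camera_params, sign_off, tcp_to_grasp gives the robot as it stands.
- The arm moves only by the tool arm_command, never from a script. Its argument "series" is one flat list of numbers, 7 for each row, row after row: the closure, from -1 (fully open) to 1 (shut), then the shift along the tool's x, y, z in m, then the turn, a rotation vector about the tool's x, y, z in degrees. A call has exactly 10 rows; each row shifts and turns the commanded pose from where the row before left it, along the tool's axes as they then stand; what a row does not reach is not made up. A row lasts 1/12 s, in which the tool goes at most 41.7 mm and 7.16 degrees, less where a joint would pass 70% of its speed; a pose out of reach is approached as far as the arm can. A call with a gripper value outside its range is refused whole. The fingers move at their own pace and stop on an object; "squeeze" is the grip in N (left out, the last holds). Time passes only in rows, so rows that do not move let the fingers close, or fill a call up. It gives the time, the measured TCP pose, the force, the opening and the grip force at its end, in the units of the state.
- get_obs(): the state, without advancing time (a new reading comes with each control period).
- grab_frame(name): name is "scene" or "top"; returns the picture (400x640x3 uint8, red, green, blue); there is no depth.
- camera_params(name): a dict with "mtx" (3x3 intrinsics, pixels), "position" and "attitude" of the camera in the world. Camera axes: x right, y down, z forward; pixel columns grow to the right and rows downward; lengths in m; the calibration is good to about 2 mm. A picture is of the moment at which its call begins. camera_params takes no time and is no camera call.
- sign_off(): hands the job in; it is judged then, once.
The state is a dict: "time_s": time; "joint_positions": joint angles; "qvel": joint speeds; "effort": joint torques, N m; "position": TCP position; "tcp_rot": TCP orientation; "force": force on the tool from outside, world axes, zero at the start; "ft_torque": the same for the moment, N m; "gripper_width": opening from 0.0 (shut) to 1.0 (fully open); "grip_force": force on a finger pad.
Only numpy, scipy, OpenCV 4.12 (cv2) and the standard library are available. Lean on these libraries where they do the work, as an engineer would, in place of code of your own. Each camera call takes 0.05 s, during which the arm holds its last target. There are 200 camera calls.

TASK

Sweep the three loose rubber stoppers off the drainer into the sink bowl for washing: slide them along the drainer and over its edge with the fingertips, without pinching them or lifting them up. Leave the glassware and everything else on the drainer and the bench standing where it is.

Things in the scene. Friction and masses are not known exactly. Their poses are not given: they have to be found in the camera images.
- sink: Fixed steel sink unit, never turned. Origin on the drainer's top face, at the middle of its straight edge over the bowl; x away from the robot, y along the drainer away from the bowl (world +y). Drainer flat and level (grooves are only marks), 6 mm above the worktop: y 0 to 500, x -220 to 220 mm, rim 7 mm high round the outside, no lip at the bowl.
- bowl (a point): Middle of the sink bowl's floor, 150 mm below the drainer's top. The bowl lies at the drainer's -y end, has upright walls, 320 mm in x and 340 mm in y, and begins at the drainer's edge, 170 mm in +y from here. A black lab tap stands beyond it, 197 mm in +x and 100 mm in -y from here, 250 mm high; its side valves reach 77 mm either way in y, its spout 92 mm in -x and 72 mm in -y.
- stopper_large: The large loose black rubber stopper, a solid tapered plug 40 mm across the broad end, 33 mm across the narrow end, 30 mm high, standing broad end down on the drainer at the start, about 42 g. Origin at the centre of the broad end, z towards the narrow end. The three stand in any order, at x = -105 to +105 mm, y = 60 to 340 mm of the sink's frame.
- stopper_medium: The medium loose black rubber stopper, a solid tapered plug 34 mm across the broad end, 27 mm across the narrow end, 28 mm high, standing broad end down on the drainer at the start, about 28 g. Origin at the centre of the broad end, z towards the narrow end. The three stand in any order, at x = -105 to +105 mm, y = 60 to 340 mm of the sink's frame.
- stopper_small: The small loose black rubber stopper, a solid tapered plug 29 mm across the broad end, 23 mm across the narrow end, 25 mm high, standing broad end down on the drainer at the start, about 18 g. Origin at the centre of the broad end, z towards the narrow end. The three stand in any order, at x = -105 to +105 mm, y = 60 to 340 mm of the sink's frame.
- beaker: Small white plastic beaker turned upside down on the drainer to dry, among the stoppers and near the bowl: 52 mm across at the bottom, 47 mm above, 60 mm high. Origin at the centre of its underside, z up. Not to be moved.
- petri_dish: Lidded glass Petri dish, 92 mm across, 16 mm high, lying on the far end of the drainer from the bowl. Origin at the centre of its underside, z up. Not to be moved.
- flask: Small conical glass flask closed with its own rubber stopper (it stays in), 51 mm across, 82 mm high, on the far end of the drainer from the bowl. Origin at the centre of its underside, z up. Not to be moved.
- crucible: Lidded white porcelain crucible with a small knob, 42 mm across, 44 mm high, standing on the drainer near its front rim (the robot's side). Origin at the centre of its underside, z up. Not to be moved.
- wash_bottle: White wash bottle with a blue cap and thin spout, 64 mm across, 195 mm high, on the worktop left of the drainer; the spout reaches 60 mm out along its -x axis. Origin at the centre of its underside, z up. Not to be moved.
- dish_stack: Stack of four clear Petri dishes, 92 mm across, 66 mm high, on the worktop left of the drainer. Origin at the centre of its underside, z up. Not to be moved.
Mind the look-alikes: they are no part of the job. What is shaped like the stopper_medium but orange or purple is not meant.

How it is judged:
By the outcome, as a careful person would: the job done as asked, in the order asked, and still so for the second after the job is handed in, with the robot touching nothing.
It also fails if it takes over 64 s, if anything falls off the work surface, if the arm or the gripper's body presses on something with over 40 N, if the wrist force passes 120 N, or if a joint passes its speed limit or range.

## Working session

There is one attempt and no reset: what is moved stays moved. The work goes in short steps, Python scripts to look and compute and a tool call to move; the robot and the scene stay as the last step left them, time stands still between calls to the robot, and variables do not carry over. Pictures are saved under pics/ and viewed, at most 10 in all, crops included, and the job is handed in when it is done.

Besides the shell and the picture viewer there is one more tool, called as a command line: name --argument value ..., lists and objects as JSON in quotes. arm_command: Moves the arm, as the interface text tells. Its arguments: {"type":"object","properties":{"series":{"type":"array"},"squeeze":{"type":"number"}},"required":["series"]}

```bash
mkdir -p pics; cat > h.py <<'E'
import numpy as np, cv2
from scipy.spatial.transform import Rotation as R
from cell import *
def ray(name,u,v):
    p=camera_params(name); d=np.linalg.inv(p["mtx"])@[u,v,1]
    a=np.array(p["attitude"]); M=a if a.shape==(3,3) else R.from_quat(a).as_matrix()
    return np.array(p["position"]),M@d
def onz(name,u,v,z):
    o,d=ray(name,u,v); return o+d*(z-o[2])/d[2]
def snap(name,fn):
    im=grab_frame(name); cv2.imwrite(fn,im[:,:,::-1]); return im
E
python3 - <<'E'
from h import *
for n in("top","scene"):
    snap(n,f"pics/{n}0.png"); print(camera_params(n))
o=get_obs();print(o["position"],o["tcp_rot"],o["time_s"])
E
```

```text
{'mtx': array([[443.29824671,   0.        , 314.59396916],
       [  0.        , 443.29824671, 191.48413797],
       [  0.        ,   0.        ,   1.        ]]), 'position': array([0.38686669, 0.07205082, 1.09376432]), 'attitude': array([-0.69484574,  0.71528773, -0.0572079 ,  0.0477506 ])}
{'mtx': array([[444.90310476,   0.        , 315.69059603],
       [  0.        , 444.90310476, 205.96593104],
       [  0.        ,   0.        ,   1.        ]]), 'position': array([1.43193025, 0.40478216, 1.07325706]), 'attitude': array([ 0.53450473,  0.77076409, -0.28492864, -0.19759322])}
[ 0.27676203 -0.61516925  0.22571275] [-2.09773652e-01  9.77749683e-01  7.21966420e-04 -2.26454356e-04] 0.1
```

View pics/top0.png

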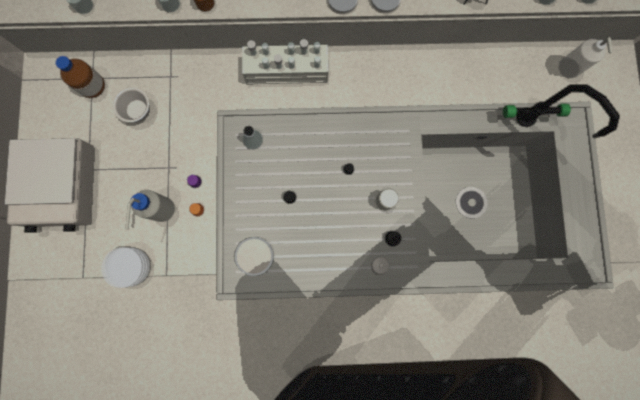

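View pics/scene0.png

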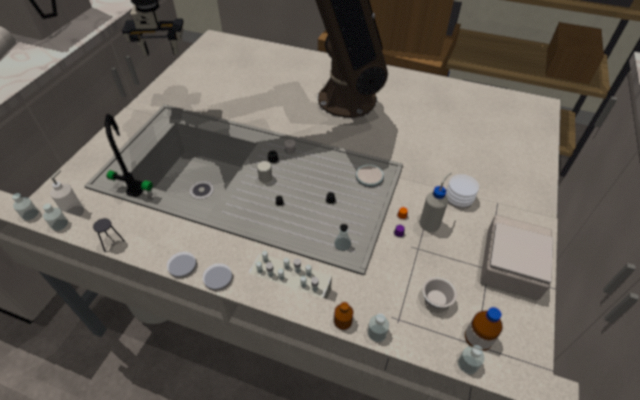

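The top view shows black stoppers near (349,169), (290,197) and (393,238). The beaker is at (388,199), the crucible at (380,266), the dish at (254,256), the flask at (248,133), and the bowl edge is around column 420. The scene view agrees.

```bash
python3 - <<'E'
from h import *
im=cv2.imread("pics/top0.png"); hsv=cv2.cvtColor(im,cv2.COLOR_BGR2HSV)
g=cv2.cvtColor(im,cv2.COLOR_BGR2GRAY)
def blob(u,v,m,r=16):
    n,l,s,c=cv2.connectedComponentsWithStats(m[v-r:v+r,u-r:u+r].astype(np.uint8))
    k=1+np.argmax(s[1:,4]); return c[k]+[u-r,v-r],s[k]
for u,v in((349,169),(290,197),(393,238)):
    c,s=blob(u,v,g<42); print("stop",c,s[2:],onz("top",*c,0.006+.014).round(3), g[v-12:v+12,u-12:u+12].min())
for nm,u,v,z in(("beaker",388,199,.066),("crucible",380,266,.03)):
    c,s=blob(u,v,g>(150 if nm=="beaker" else 110)); print(nm,c,s[2:],onz("top",*c,z).round(3))
for nm,p in dict(edge_t=(422,135),edge_b=(428,258),drain=(471,202),rim_tl=(220,112),rim_bl=(220,296),rim_br=(609,285),petri=(254,256),flask=(248,133)).items(): print(nm,onz("top",*p,-.144 if nm=="drain" else .01).round(3))
big=cv2.resize(im[110:300,220:460],None,fx=3.3,fy=3,interpolation=cv2.INTER_CUBIC); cv2.imwrite("pics/crop0.png",cv2.convertScaleAbs(big,alpha=1.4))
E
```

```text
stop [348.07462687 168.82089552] [ 9  9 67] [ 0.602 -0.029  0.02 ] 15
stop [289.25263158 196.91578947] [11 11 95] [0.536 0.118 0.02 ] 20
stop [392.75428571 238.22857143] [ 15  14 175] [ 0.428 -0.13   0.02 ] 11
beaker [390.31874145 197.62243502] [ 32  32 731] [ 0.521 -0.121  0.066]
crucible [376.08333333 263.75      ] [ 5 11 36] [ 0.368 -0.085  0.03 ]
edge_t [ 0.686 -0.221  0.01 ]
edge_b [ 0.378 -0.215  0.01 ]
drain [ 0.529 -0.388 -0.144]
rim_tl [0.759 0.289 0.01 ]
rim_bl [0.304 0.288 0.01 ]
rim_br [ 0.301 -0.649  0.01 ]
petri [0.395 0.206 0.01 ]
flask [0.702 0.218 0.01 ]
```

View pics/crop0.png

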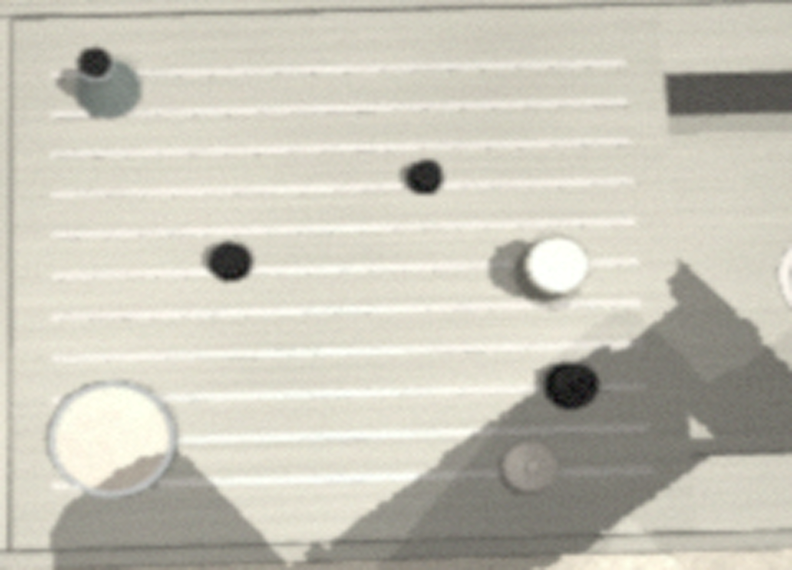

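Sizes match positions: small (0.602,-0.029), medium (0.536,0.118), large (0.428,-0.130). The bowl edge is at y≈-0.217. I'll push with the fingertips as an ~18 mm notch facing -y, and start by turning the tool and setting that opening.

arm_command --series '[0.6, 0, 0, 0, 0, 0, -6.6, 0.6, 0, 0, 0, 0, 0, -6.6, 0.6, 0, 0, 0, 0, 0, -6.6, 0.6, 0, 0, 0, 0, 0, -6.6, 0.6, 0, 0, 0, 0, 0, -6.6, 0.6, 0, 0, 0, 0, 0, -6.6, 0.6, 0, 0, 0, 0, 0, -6.6, 0.6, 0, 0, 0, 0, 0, -6.6, 0.6, 0, 0, 0, 0, 0, -6.6, 0.6, 0, 0, 0, 0, 0, -6.4]'

```text
time_s: 0.93
position: [0.2768, -0.6153, 0.226]
tcp_rot: [0.709, -0.705, -0.0, -0.0]
force: [-0.8, -0.1, -0.2]
gripper_width: 0.303
grip_force: 0.0
```

arm_command --series '[0.6, -0.036, -0.011, 0, 0, 0, 0, 0.6, -0.036, -0.011, 0, 0, 0, 0, 0.6, -0.036, -0.011, 0, 0, 0, 0, 0.6, -0.036, -0.011, 0, 0, 0, 0, 0.6, -0.036, -0.011, 0, 0, 0, 0, 0.6, -0.036, -0.011, 0, 0, 0, 0, 0.6, -0.036, -0.011, 0, 0, 0, 0, 0.6, -0.036, -0.011, 0, 0, 0, 0, 0.6, -0.036, -0.011, 0, 0, 0, 0, 0.6, -0.036, -0.011, 0, 0, 0, 0]'

```text
time_s: 1.77
position: [0.3866, -0.2537, 0.2265]
tcp_rot: [0.707, -0.707, -0.0, -0.0]
force: [0.3, 0.3, 0.0]
gripper_width: 0.198
grip_force: 0.0
```

arm_command --series '[0.6, -0.028, -0.008, 0, 0, 0, 0, 0.6, -0.028, -0.008, 0, 0, 0, 0, 0.6, -0.028, -0.008, 0, 0, 0, 0, 0.6, -0.028, -0.008, 0, 0, 0, 0, 0.6, -0.028, -0.008, 0, 0, 0, 0, 0.6, -0.028, -0.008, 0, 0, 0, 0, 0.6, 0, 0, 0.03, 0, 0, 0, 0.6, 0, 0, 0.03, 0, 0, 0, 0.6, 0, 0, 0.03, 0, 0, 0, 0.6, 0, 0, 0.02, 0, 0, 0]'

```text
time_s: 2.6
position: [0.4332, -0.0873, 0.1141]
tcp_rot: [0.707, -0.707, -0.001, 0.001]
force: [-0.5, -1.1, -0.4]
gripper_width: 0.201
grip_force: 0.0
```

```bash
python3 - <<'E'
from h import *
im=snap("scene","pics/s1.png"); c=im[110:230,200:360,::-1]; cv2.imwrite("pics/s1c.png",cv2.resize(c,None,fx=5,fy=5,interpolation=cv2.INTER_CUBIC))
E
```

```text
(no output)
```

View pics/s1c.png

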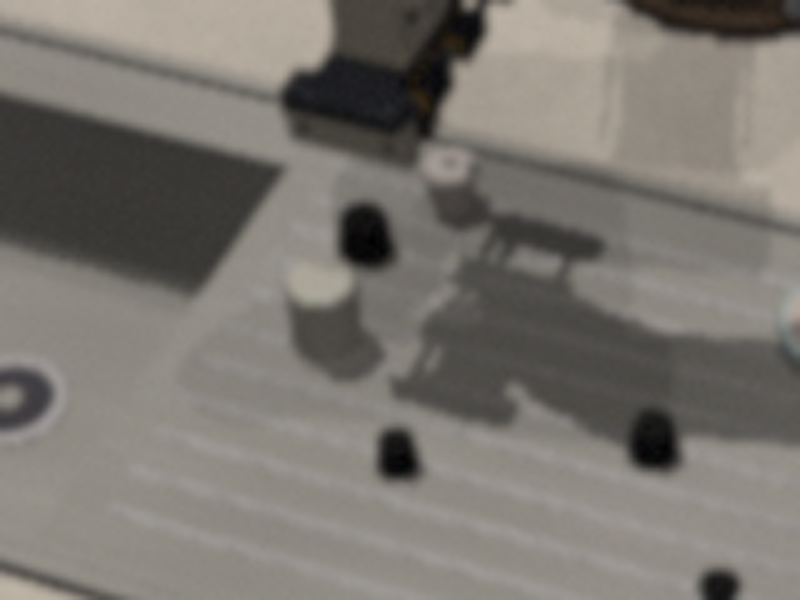

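The crop shows the gripper at crop (350,120), the large stopper at (365,238), the beaker at (322,320) and the crucible at (450,180). The fingers are hard to make out, so I'll project the TCP and cross-check the positions.

```bash
python3 - <<'E'
from h import *
o=get_obs()
def proj(n,p):
    c=camera_params(n);M=R.from_quat(c["attitude"]).as_matrix();q=c["mtx"]@(M.T@(np.array(p)-c["position"]));return q[:2]/q[2]
def crop(p): return ((proj("scene",p)-[200,110])*5).round()
t=np.array(o["position"]);print("tcp",t,crop(t),"body",crop(t+[0,0,.066]))
for n,p in dict(large=(.428,-.13,.02),small=(.602,-.029,.018),medium=(.536,.118,.02)).items(): print(n,crop(p))
for n,p,z in(("large",(365,238),.02),("beakertop",(321,285),.066),("cruc_top",(450,160),.047),("small",(398,455),.018),("medium",(655,440),.02)):
    print(n,onz("scene",p[0]/5+200,p[1]/5+110,z).round(3))
print("top: beaker",onz("top",388.8,198.3,.066).round(3),"cruc",onz("top",380.6,265.7,.045).round(3))
im=snap("top","pics/t1.png"); cv2.imwrite("pics/t1c.png",cv2.resize(im[110:300,220:460,::-1],None,fx=3,fy=3,interpolation=cv2.INTER_CUBIC))
E
```

```text
tcp [ 0.43129103 -0.08752301  0.11123641] [409. 147.] body [403.  67.]
large [362. 231.]
small [396. 449.]
medium [650. 435.]
large [ 0.434 -0.126  0.02 ]
beakertop [ 0.527 -0.111  0.066]
cruc_top [ 0.367 -0.089  0.047]
small [ 0.606 -0.026  0.018]
medium [0.539 0.122 0.02 ]
top: beaker [ 0.519 -0.117  0.066] cruc [ 0.364 -0.093  0.045]
```

View pics/t1c.png

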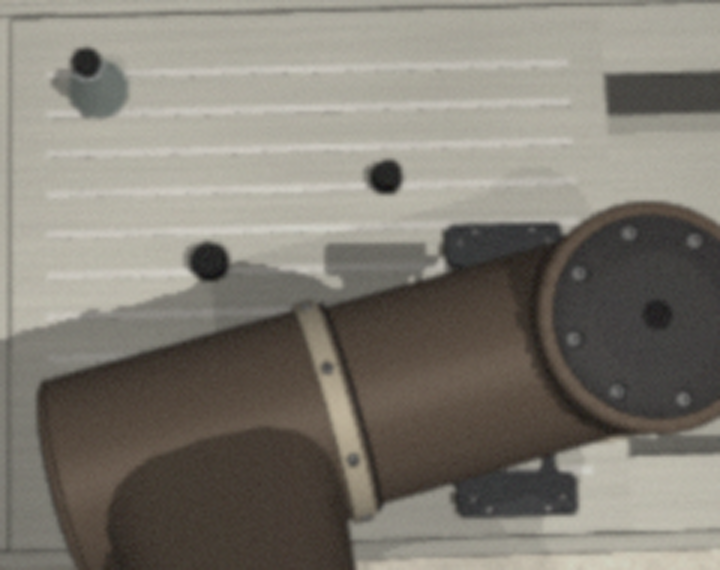

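arm_command --series '[0.6, -0.004, 0, 0.02, 0, 0, 0, 0.6, 0, 0, 0.02, 0, 0, 0, 0.6, 0, 0, 0.02, 0, 0, 0, 0.6, 0, 0, 0.015, 0, 0, 0, 0.6, 0, 0, 0.01, 0, 0, 0, 0.6, 0, 0, 0, 0, 0, 0, 0.6, 0, 0, 0, 0, 0, 0, 0.6, 0, 0, 0, 0, 0, 0, 0.6, 0, 0, 0, 0, 0, 0, 0.6, 0, 0, 0, 0, 0, 0]'

```text
time_s: 3.53
position: [0.4354, -0.0833, 0.0325]
tcp_rot: [0.707, -0.707, 0.001, -0.001]
force: [0.1, 0.6, 0.1]
gripper_width: 0.202
grip_force: 0.0
```

arm_command --series '[0.6, 0, 0.003, 0.009, 0, 0, 0, 0.6, 0, 0, 0.008, 0, 0, 0, 0.6, 0.005, 0, 0, 0, 0, 0, 0.6, 0.006, 0, 0, 0, 0, 0, 0.6, 0.007, 0, 0, 0, 0, 0, 0.6, 0.01, 0, 0, 0, 0, 0, 0.6, 0.01, 0, 0, 0, 0, 0, 0.6, 0.01, 0, 0, 0, 0, 0, 0.6, 0.01, 0, 0, 0, 0, 0, 0.6, 0.01, 0, 0, 0, 0, 0]'

```text
time_s: 4.37
position: [0.4317, -0.1528, 0.0147]
tcp_rot: [-0.707, 0.707, -0.0, 0.0]
force: [-0.4, 0.9, -0.1]
gripper_width: 0.201
grip_force: 0.3
```

arm_command --series '[0.6, 0.01, 0, 0, 0, 0, 0, 0.6, 0.01, 0, 0, 0, 0, 0, 0.6, 0.01, 0, 0, 0, 0, 0, 0.6, 0.01, 0, 0, 0, 0, 0, 0.6, 0.01, 0, 0, 0, 0, 0, 0.6, 0.01, 0, 0, 0, 0, 0, 0.6, 0.01, 0, 0, 0, 0, 0, 0.6, 0, 0, 0, 0, 0, 0, 0.6, 0, 0, 0, 0, 0, 0, 0.6, 0, 0, 0, 0, 0, 0]'

```text
time_s: 5.2
position: [0.4315, -0.2216, 0.0144]
tcp_rot: [-0.707, 0.707, 0.0, -0.0]
force: [-0.5, -0.0, 0.3]
gripper_width: 0.203
grip_force: 0.0
```

```bash
python3 - <<'E'
from h import *
im=snap("scene","pics/s2.png"); c=im[100:230,90:350,::-1]; cv2.imwrite("pics/s2c.png",cv2.resize(c,None,fx=3,fy=3,interpolation=cv2.INTER_CUBIC))
E
```

```text
(no output)
```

View pics/s2c.png

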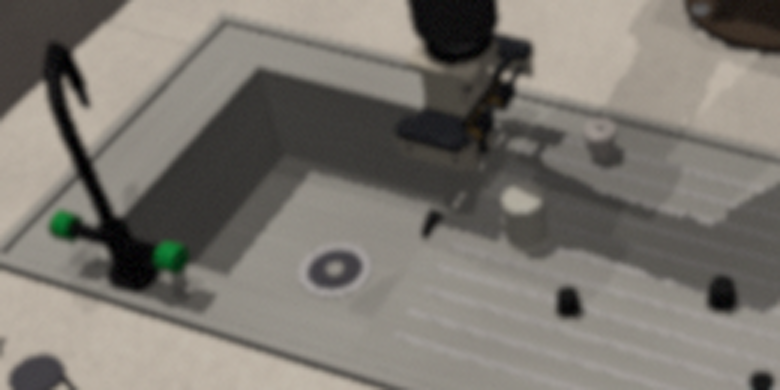

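In the crop the gripper stands at the bowl edge and no large stopper is left on the drainer. The dark mark at (432,222) needs a check from above once the arm is clear. The beaker (522,215) and crucible (600,140) are unmoved.

arm_command --series '[0.6, 0, 0, -0.03, 0, 0, 0, 0.6, 0, 0, -0.035, 0, 0, 0, 0.6, 0, 0, -0.035, 0, 0, 0, 0.6, -0.029, -0.021, 0, 0, 0, 0, 0.6, -0.029, -0.021, 0, 0, 0, 0, 0.6, -0.029, -0.021, 0, 0, 0, 0, 0.6, -0.029, -0.022, 0, 0, 0, 0, 0.6, -0.029, -0.022, 0, 0, 0, 0, 0.6, -0.029, -0.022, 0, 0, 0, 0, 0.6, -0.029, -0.022, 0, 0, 0, 0]'

```text
time_s: 6.08
position: [0.5833, -0.0162, 0.1147]
tcp_rot: [0.708, -0.707, 0.0, -0.0]
force: [0.1, -1.1, 0.2]
gripper_width: 0.2
grip_force: 0.0
```

arm_command --series '[0.6, -0.03, -0.022, 0, 0, 0, 0, 0.6, 0, 0, 0, 0, 0, 0, 0.6, 0, 0, 0.02, 0, 0, 0, 0.6, 0, 0, 0.02, 0, 0, 0, 0.6, 0, 0, 0.02, 0, 0, 0, 0.6, 0, 0, 0.015, 0, 0, 0, 0.6, 0, 0, 0.01, 0, 0, 0, 0.6, 0, 0, 0, 0, 0, 0, 0.6, 0, 0, 0, 0, 0, 0, 0.6, 0, 0, 0, 0, 0, 0]'

```text
time_s: 6.92
position: [0.6054, 0.0119, 0.0305]
tcp_rot: [0.707, -0.707, 0.0, -0.001]
force: [-0.7, 0.2, 0.2]
gripper_width: 0.202
grip_force: 0.0
```

```bash
python3 - <<'E'
from h import *
im=snap("top","pics/t2.png"); cv2.imwrite("pics/t2c.png",cv2.resize(im[100:300,220:490,::-1],None,fx=2.9,fy=2.9,interpolation=cv2.INTER_CUBIC))
E
```

```text
(no output)
```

View pics/t2c.png

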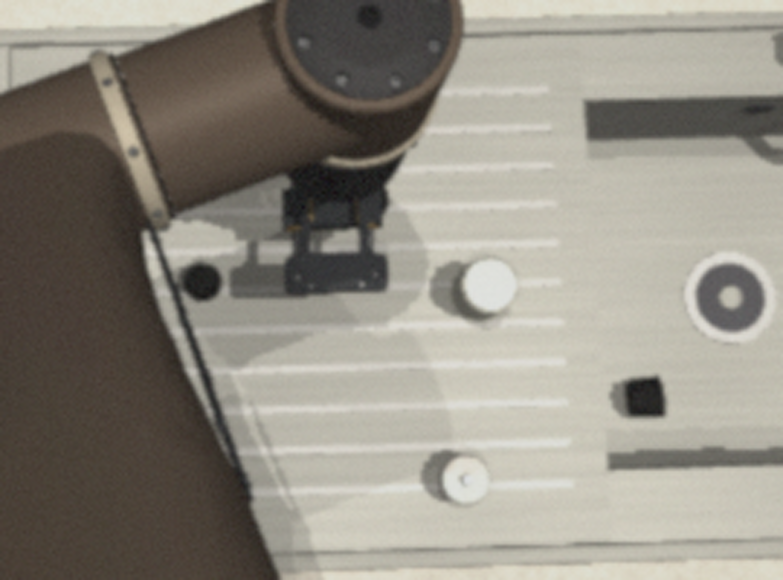

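The large stopper lies in the bowl at crop (643,397). Beaker (488,286), crucible (466,480) and medium stopper (202,281) are in place. Next is the small one.

arm_command --series '[0.6, 0, 0, 0.008, 0, 0, 0, 0.6, 0, 0, 0.008, 0, 0, 0, 0.6, 0.006, 0, 0, 0, 0, 0, 0.6, 0.006, 0, 0, 0, 0, 0, 0.6, 0.006, 0, 0, 0, 0, 0, 0.6, 0.008, 0, 0, 0, 0, 0, 0.6, 0.01, 0, 0, 0, 0, 0, 0.6, 0.012, 0, 0, 0, 0, 0, 0.6, 0.012, 0, 0, 0, 0, 0, 0.6, 0.012, 0, 0, 0, 0, 0]'

```text
time_s: 7.8
position: [0.6047, -0.0619, 0.0137]
tcp_rot: [0.707, -0.707, 0.0, -0.0]
force: [0.6, 0.1, -0.3]
gripper_width: 0.2
grip_force: 0.1
```

arm_command --series '[0.6, 0.012, 0, 0, 0, 0, 0, 0.6, 0.012, 0, 0, 0, 0, 0, 0.6, 0.012, 0, 0, 0, 0, 0, 0.6, 0.012, 0, 0, 0, 0, 0, 0.6, 0.012, 0, 0, 0, 0, 0, 0.6, 0.012, 0, 0, 0, 0, 0, 0.6, 0.012, 0, 0, 0, 0, 0, 0.6, 0.012, 0, 0, 0, 0, 0, 0.6, 0.012, 0, 0, 0, 0, 0, 0.6, 0.012, 0, 0, 0, 0, 0]'

```text
time_s: 8.63
position: [0.6047, -0.1816, 0.0136]
tcp_rot: [0.707, -0.707, -0.0, -0.0]
force: [0.3, -0.1, 0.6]
gripper_width: 0.2
grip_force: 0.2
```

arm_command --series '[0.6, 0.012, 0, 0, 0, 0, 0, 0.6, 0.012, 0, 0, 0, 0, 0, 0.6, 0.012, 0, 0, 0, 0, 0, 0.6, 0.01, 0, 0, 0, 0, 0, 0.6, 0, 0, 0, 0, 0, 0, 0.6, 0, 0, 0, 0, 0, 0, 0.6, 0, 0, -0.03, 0, 0, 0, 0.6, 0, 0, -0.035, 0, 0, 0, 0.6, 0, 0, -0.035, 0, 0, 0, 0.6, 0, 0, 0, 0, 0, 0]'

```text
time_s: 9.47
position: [0.609, -0.2269, 0.1214]
tcp_rot: [0.708, -0.706, 0.005, -0.003]
force: [2.0, 0.3, 1.6]
gripper_width: 0.199
grip_force: 0.0
```

arm_command --series '[0.6, -0.0385, 0.008, 0, 0, 0, 0, 0.6, -0.0385, 0.008, 0, 0, 0, 0, 0.6, -0.0385, 0.008, 0, 0, 0, 0, 0.6, -0.0385, 0.008, 0, 0, 0, 0, 0.6, -0.0385, 0.008, 0, 0, 0, 0, 0.6, -0.0385, 0.008, 0, 0, 0, 0, 0.6, -0.0385, 0.008, 0, 0, 0, 0, 0.6, -0.0385, 0.008, 0, 0, 0, 0, 0.6, -0.0385, 0.008, 0, 0, 0, 0, 0.6, -0.0385, 0.008, 0, 0, 0, 0]'

```text
time_s: 10.3
position: [0.5236, 0.1608, 0.1138]
tcp_rot: [0.708, -0.707, 0.0, -0.0]
force: [1.0, 0.5, 0.8]
gripper_width: 0.201
grip_force: 0.0
```

arm_command --series '[0.6, 0, 0, 0, 0, 0, -5.6, 0.6, 0, 0, 0, 0, 0, -5.6, 0.6, 0, 0, 0, 0, 0, -5.5, 0.6, 0, 0, 0.02, 0, 0, 0, 0.6, 0, 0, 0.02, 0, 0, 0, 0.6, 0, 0, 0.02, 0, 0, 0, 0.6, 0, 0, 0.015, 0, 0, 0, 0.6, 0, 0, 0.01, 0, 0, 0, 0.6, 0, 0, 0, 0, 0, 0, 0.6, 0, 0, 0, 0, 0, 0]'

```text
time_s: 11.13
position: [0.5245, 0.1587, 0.0285]
tcp_rot: [0.803, -0.597, -0.0, 0.0]
force: [0.5, 0.1, -0.0]
gripper_width: 0.199
grip_force: 0.0
```

```bash
python3 - <<'E'
from h import *
o=get_obs();r=R.from_quat(o["tcp_rot"]);p=o["position"]
print(p,r.as_matrix().round(3)); print("medium in tool",(r.inv().apply(np.array([.5375,.120,.014])-p)).round(4))
im=snap("top","pics/t3.png"); cv2.imwrite("pics/t3c.png",cv2.resize(im[100:300,220:490,::-1],None,fx=2.9,fy=2.9,interpolation=cv2.INTER_CUBIC))
E
```

```text
[0.52447188 0.15868738 0.02848692] [[ 0.288 -0.958 -0.001]
 [-0.958 -0.288 -0.001]
 [ 0.     0.001 -1.   ]]
medium in tool [ 0.0408 -0.0013  0.0145]
```

View pics/t3c.png

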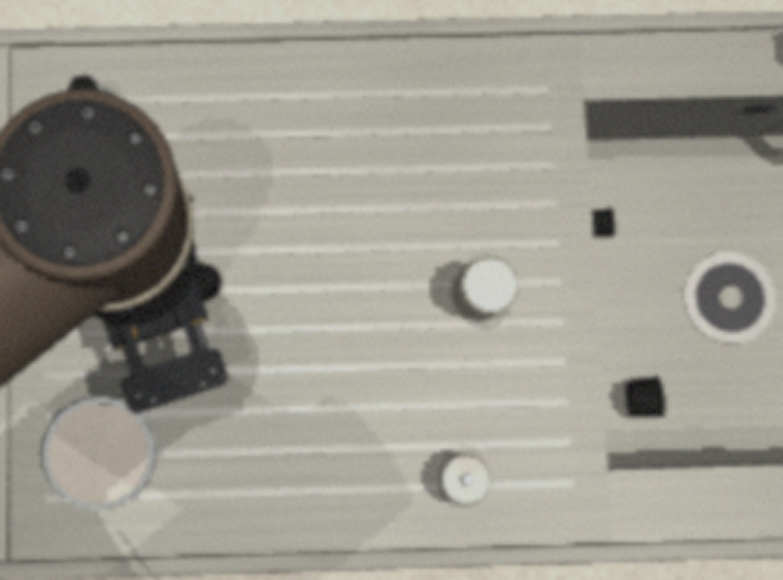

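Both the large (643,397) and small (603,222) appear in the bowl, toppled on their sides. The medium is directly ahead of the fingertips. I'll push it along a slanted line that passes the beaker.

arm_command --series '[0.6, 0, -0.001, 0.007, 0, 0, 0, 0.6, 0, 0, 0.007, 0, 0, 0, 0.6, 0.006, 0, 0, 0, 0, 0, 0.6, 0.006, 0, 0, 0, 0, 0, 0.6, 0.006, 0, 0, 0, 0, 0, 0.6, 0.008, 0, 0, 0, 0, 0, 0.6, 0.01, 0, 0, 0, 0, 0, 0.6, 0.012, 0, 0, 0, 0, 0, 0.6, 0.014, 0, 0, 0, 0, 0, 0.6, 0.014, 0, 0, 0, 0, 0]'

```text
time_s: 12.02
position: [0.5478, 0.0847, 0.0147]
tcp_rot: [0.802, -0.597, 0.0, -0.0]
force: [-1.0, 0.7, -0.5]
gripper_width: 0.202
grip_force: 0.1
```

arm_command --series '[0.6, 0.014, 0, 0, 0, 0, 0, 0.6, 0.014, 0, 0, 0, 0, 0, 0.6, 0.014, 0, 0, 0, 0, 0, 0.6, 0.014, 0, 0, 0, 0, 0, 0.6, 0.014, 0, 0, 0, 0, 0, 0.6, 0.014, 0, 0, 0, 0, 0, 0.6, 0.014, 0, 0, 0, 0, 0, 0.6, 0.014, 0, 0, 0, 0, 0, 0.6, 0.014, 0, 0, 0, 0, 0, 0.6, 0.014, 0, 0, 0, 0, 0]'

```text
time_s: 12.85
position: [0.5878, -0.0498, 0.0146]
tcp_rot: [0.802, -0.597, 0.0, -0.0]
force: [0.3, 0.5, -0.7]
gripper_width: 0.205
grip_force: 0.1
```

```bash
python3 - <<'E'
from h import *
im=snap("scene","pics/s3.png"); c=im[100:230,90:350,::-1]; cv2.imwrite("pics/s3c.png",cv2.resize(c,None,fx=3,fy=3,interpolation=cv2.INTER_CUBIC)); print(get_obs()["position"])
E
```

```text
[ 0.58834243 -0.05151838  0.01462768]
```

View pics/s3c.png

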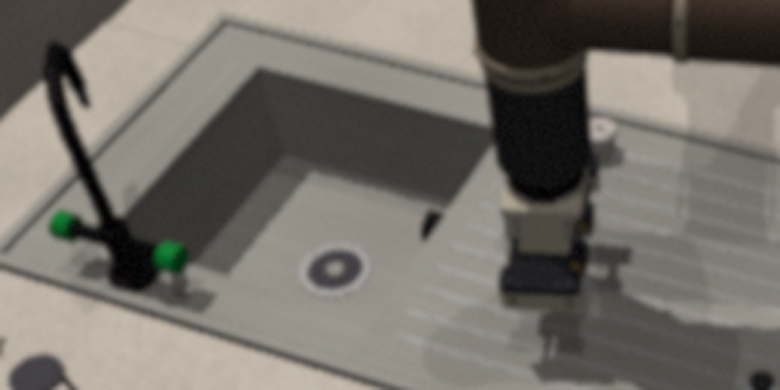

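The large stopper shows in the bowl at (430,225), the small one is hidden behind the drainer edge (so it is down in the bowl), and the push is under way.

arm_command --series '[0.6, 0.012, 0, 0, 0, 0, 0, 0.6, 0.014, 0, 0, 0, 0, 0, 0.6, 0.014, 0, 0, 0, 0, 0, 0.6, 0.014, 0, 0, 0, 0, 0, 0.6, 0.014, 0, 0, 0, 0, 0, 0.6, 0.014, 0, 0, 0, 0, 0, 0.6, 0.014, 0, 0, 0, 0, 0, 0.6, 0.014, 0, 0, 0, 0, 0, 0.6, 0.014, 0, 0, 0, 0, 0, 0.6, 0.014, 0, 0, 0, 0, 0]'

```text
time_s: 13.73
position: [0.6278, -0.1816, 0.0145]
tcp_rot: [0.802, -0.597, -0.0, 0.0]
force: [0.5, 0.4, -0.1]
gripper_width: 0.196
grip_force: 0.2
```

arm_command --series '[0.6, 0.012, 0, 0, 0, 0, 0, 0.6, 0.012, 0, 0, 0, 0, 0, 0.6, 0.012, 0, 0, 0, 0, 0, 0.6, 0.01, 0, 0, 0, 0, 0, 0.6, 0, 0, 0, 0, 0, 0, 0.6, 0, 0, 0, 0, 0, 0, 0.6, 0, 0, -0.03, 0, 0, 0, 0.6, 0, 0, -0.035, 0, 0, 0, 0.6, 0, 0, -0.035, 0, 0, 0, 0.6, 0, 0, -0.035, 0, 0, 0]'

```text
time_s: 14.57
position: [0.6402, -0.2236, 0.1509]
tcp_rot: [0.803, -0.596, -0.0, 0.0]
force: [1.2, -0.5, -0.8]
gripper_width: 0.2
grip_force: 0.0
```

arm_command --series '[0.6, -0.03, 0, -0.01, 0, 0, 0, 0.6, -0.035, 0, 0, 0, 0, 0, 0.6, -0.035, 0, 0, 0, 0, 0, 0.6, -0.035, 0, 0, 0, 0, 0, 0.6, -0.035, 0, 0, 0, 0, 0, 0.6, -0.035, 0, 0, 0, 0, 0, 0.6, -0.035, 0, 0, 0, 0, 0, 0.6, -0.02, 0, 0, 0, 0, 0, 0.6, 0, 0, 0, 0, 0, 0, 0.6, 0, 0, 0, 0, 0, 0]'

```text
time_s: 15.4
position: [0.5654, 0.0264, 0.1599]
tcp_rot: [0.803, -0.595, 0.0, -0.0]
force: [-0.4, -0.6, -0.1]
gripper_width: 0.203
grip_force: 0.0
```

```bash
python3 - <<'E'
from h import *
print(get_obs()["position"],get_obs()["time_s"])
im=snap("top","pics/t4.png"); cv2.imwrite("pics/t4c.png",cv2.resize(im[95:305,215:605,::-1],None,fx=2.05,fy=2.05,interpolation=cv2.INTER_CUBIC))
E
```

```text
[0.56540273 0.02635011 0.15993463] 15.4
```

View pics/t4c.png

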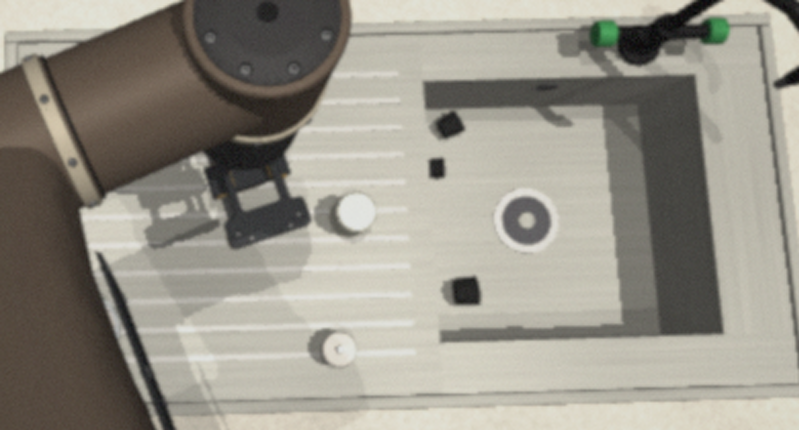

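All three stoppers lie in the bowl at (450,125), (437,168) and (466,291). The beaker (355,212) and crucible (339,349) are where they were, and the arm is clear.

```bash
python3 -c "from cell import *; print(sign_off())"
```

```text
the job is handed in; nothing more can be done
None
```

I swept all three black stoppers over the drainer edge into the sink bowl and handed the job in at about 15 s. The beaker and crucible are unmoved in the last picture; the arm hid the flask and Petri dish there, but it never went near them.

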